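# Index the valve turret and snap the coupler onto its tilted nipple

### The arm

A 7-joint arm with a two-finger parallel gripper is mounted at the origin on a cart in front of the work surface, level with it; the furniture and walls round the work are solid. World frame = base frame: x ahead of the robot, y to its left, z up, the work surface at z = 0. Lengths are in mm, angles in rad, forces in N, time in s.
With the tool pointing down it reaches from about 350 to 900 mm from the base axis. Payload 7.2 kg.
Tool frame: the origin (TCP) lies midway between the tips of the shut fingers; the grasp point (between the pads) lies 19 mm behind it; z points along the fingers, y is the line along which they close (so a half turn about z gives the same grasp; the last joint's range is limited). The gripper opens to 85 mm and grips with 20 to 120 N. Pads are 22 mm wide; open, the fingers measure 114 mm over their backs; the gripper's body (76 mm by 85 mm) begins 54 mm behind the grasp point. The pads swing forward as they close: fully open they stand 13 mm farther back than shut.
Start: joints at [1.033, 0.411, -0.013, 1.596, 0.006, 1.134, -0.082], TCP at [282.932, -557.296, 231.297] pointing down, gripper open.
Joint ranges: [-2.95, 2.95], [-0.29, 1.99], [-1.47, 1.44], [0.14, 2.54], [-1.03, 4.17], [0.13, 1.85], [-2.86, 2.86]. Speed limits (rad/s): [2.39, 2.39, 3.01, 3.01, 3.14, 3.14, 3.14].

### API

Orientations are given as a unit quaternion [x, y, z, w].
In Python, from cell import observe, eyes, env gives the robot as it stands.
- The arm moves only by the tool send_rows, never from a script. Its argument "moves" is a list of rows, each an object with "grip": the opening, from 0 (shut) to 1 (fully open); "delta_pos": the shift along the world's x, y, z in units of 50 mm (1.0 is 50 mm), a list of three; "roll": the turn about the world's z in units of 0.08 rad (1.0 is 0.08 rad). A call has 1 to 10 rows; each row shifts and turns the commanded pose from where the row before left it; what a row does not reach is not made up. A row lasts 1/10 s, in which the tool goes at most 50 mm and 8.59 degrees, less where a joint would pass 70% of its speed; a pose out of reach is approached as far as the arm can. A call with a number of a shift or a turn outside -1 to 1 is refused whole. A call with a gripper value outside its range is refused whole. The fingers move at their own pace and stop on an object; the grip force is fixed at half the most. Time passes only in rows, so rows that do not move let the fingers close. It gives the time, the measured TCP pose, the force, the opening and the grip force at its end, in the units of the state.
- observe(): the state, without advancing time (a new reading comes with each control period).
- eyes.snapshot(name): name is "scene" or "top"; returns a dict with "img" (420x560x3 uint8, red, green, blue), "intrinsics" (3x3 intrinsics, pixels), "eye" and "attitude" of the camera in the world. Camera axes: x right, y down, z forward; pixel columns grow to the right and rows downward; lengths in mm; the calibration is good to about 2 mm. A picture is of the moment at which its call begins. There is no depth.
- env.finish_job(): hands the job in; it is judged then, once.
The state is a dict: "t": time; "joints": joint angles; "joint_velocities": joint speeds; "effort": joint torques, N m; "tool_pos": TCP position; "orientation": TCP orientation; "contact_force": force on the tool from outside, world axes, zero at the start; "torque": the same for the moment, N m; "grip_width": finger opening in mm; "gripper_force": force on a finger pad.
Only numpy, scipy, OpenCV 4.12 (cv2) and the standard library are available. Lean on these libraries where they do the work, as an engineer would, in place of code of your own. Each camera call takes 0.05 s, during which the arm holds its last target. There are 200 camera calls.

### The job

Turn the valve turret by its upright handle a quarter turn clockwise (seen from above) until it clicks into its next station, so that the tilted nipple comes out from under the guard. Then take the coupler from its holder, put it squarely over the tilted nipple and press along the nipple's axis until the nipple snaps down, and finish while still gripping the coupler and holding it pressed down against the spring. Leave the small beaker, the timer and the tape roll where they are.

Things in the scene. Friction and masses are not known exactly. Their poses are not given: they have to be found in the camera images.
- index_base: fixed grey round valve base, 156 mm across; origin: centre of its underside, on the turret's vertical axis. Steel guard over the first station on its -y side: 50 mm wide, 108 mm high, roof from 99 mm in to 39 mm from the axis. Spring plunger with a black ball (54 mm high, up to 116 mm from the axis) between +x and -y. Its -x side is the second, working station. Position and yaw vary.
- turret (a joint): turn of the lobed aluminium disc (124 mm across, top at 50 mm) about the base's axis, rad, clockwise from above. Start about 0: nipple under the guard at the base's -y, handle at +y. Next station 1.571: nipple at -x, handle at +x. A plunger holds it at each: about 0.3 N m (6 N at the handle) to leave or enter, free between; it pulls home from within 0.12. Stop 0.25 past the station.
- handle_top (a point): centre of the top of the turret's handle, an upright black round post 16 mm in diameter, 46 mm from the turret's axis, opposite the nipple; top 116 mm above the worktop, free from 56 mm up; it turns with the turret. z points up.
- port_tip (a point): centre of the flat top of the nipple, a round steel stem 12 mm in diameter (tip chamfered to 8 mm) standing 26 mm out of a dark boss 28 mm in diameter. It leans outward from the turret's axis, 0.35 rad from vertical; this point's z points along it, up and outward. Unpressed, the tip is 55 mm from the turret's axis and 87 mm above the worktop.
- port (a joint): how far the nipple is pressed in along its axis, m: 0 out, hard stop 0.008 (home). Its spring resists with about 10.5 N at first; as it gives way the force falls (7 N at 4 mm, 4 N at the stop), so it snaps down to the stop. Released, it springs back to 0.
- coupler: loose coupler, 95 mm long, 0.12 kg, standing mouth down in its holder; origin: centre of its mouth, z along its axis towards the grip. Steel sleeve 34 mm in diameter from 0 to 42 mm, shoulder, then a round black grip 24 mm in diameter from 44 to 95 mm for the fingers. In the mouth a blind round socket, 16 mm in diameter, 12 mm deep, goes over the nipple.
- coupler_seat (a point): centre of the bottom of the coupler's socket, on its axis 12 mm inside the mouth; axes as the coupler. The nipple's tip bears here.
- holder: fixed grey square block 74 x 74 x 22 mm with a round pocket 39 mm in diameter, 14 mm deep, in which the coupler stands (its mouth 8 mm above the worktop); origin at the centre of its underside. Position and yaw vary. Behind it, at x 0.78, y 0.22, a fixed pipette stand 182 mm across and 356 mm high: keep clear of it.
- beaker_small: loose small clear beaker 60 x 63 x 80 mm, a bystander; origin at the centre of its underside
- timer: loose white bench timer 66 x 66 x 19 mm, a bystander; origin at the centre of its underside
- tape_roll: loose roll of tape 76 mm in diameter, 19 mm high, a bystander; origin at the centre of its underside
Not all that is in view belongs to the job. What is shaped like the coupler but blue or pink is not meant. Of the things that look like the index_base, the larger one is meant.

How it is judged:
By the outcome, as a careful person would: the job done as asked, in the order asked, and still so for the second after the job is handed in, while the arm keeps its last pose, push and grip.
It also fails if it takes over 58 s, if anything falls off the work surface, if the arm or the gripper's body presses on something with over 40 N, if the wrist force passes 120 N, or if a joint passes its speed limit or range.

## Working session

There is one attempt and no reset: what is moved stays moved. The work goes in short steps, Python scripts to look and compute and a tool call to move; the robot and the scene stay as the last step left them, time stands still between calls to the robot, and variables do not carry over. Pictures are saved under pics/ and viewed, at most 10 in all, crops included, and the job is handed in when it is done.

Besides the shell and the picture viewer there is one more tool, called after ">>>" by a JSON object that holds its "op" and its "data". send_rows: Moves the arm, as the interface text tells. Shifts and turns lie within -1 to 1; 1 stands for 50 mm of shift or 0.08 rad of turn. Its arguments: {"type":"object","properties":{"moves":{"type":"array","items":{"type":"object","properties":{"grip":{"type":"number"},"delta_pos":{"type":"array","items":{"type":"number"}},"roll":{"type":"number"}}}}},"required":["moves"]}

```bash
mkdir -p pics; python3 - <<'E'
from cell import observe, eyes, env
import cv2
for n in("scene","top"):
    s=eyes.snapshot(n); cv2.imwrite(f"pics/{n}0.png",cv2.resize(s["img"][:,:,::-1],(800,600),interpolation=cv2.INTER_CUBIC)); print(n,s["intrinsics"],s["eye"],s["attitude"])
print(observe())
E
```

```text
scene [[461.79106017   0.         281.05153742]
 [  0.         461.79106017 204.68371661]
 [  0.           0.           1.        ]] [-520.00285657  581.57990425  851.88411406] [-0.44214178  0.74929519 -0.42178988  0.25526586]
top [[501.5689035    0.         283.69809346]
 [  0.         501.5689035  199.60236554]
 [  0.           0.           1.        ]] [-1.11474492e+00 -2.64207632e+02  1.78324038e+03] [ 0.82514698 -0.53880226  0.09027541 -0.1437878 ]
{'t': 0.1, 'joints': array([ 1.03278961,  0.41184599, -0.01271719,  1.59692497,  0.00557614,
        1.13427442, -0.08219644]), 'joint_velocities': array([ 0.00032539, -0.00104483, -0.00183562, -0.00233481,  0.00103144,
       -0.00165913,  0.00031218]), 'effort': array([ 4.03600032e-03, -6.01822686e+01,  6.84604906e-01, -3.00085330e+01,
        1.40059306e-02,  6.40023092e-03, -1.79469657e-05]), 'tool_pos': array([ 282.7332827 , -556.92130655,  230.53534957]), 'orientation': array([ 9.72534008e-01,  2.32759749e-01, -2.01592743e-04, -6.79512896e-04]), 'contact_force': array([0.38448314, 0.13699218, 0.03866761]), 'torque': array([ 0.01801759,  0.00650179, -0.00165879]), 'gripper_force': 0.0, 'grip_width': 85.65343266248395}
```

View pics/scene0.png

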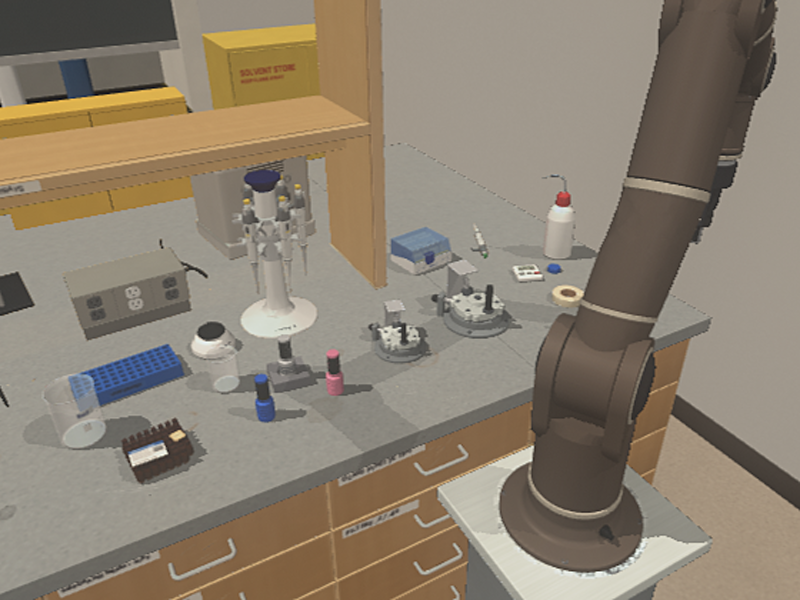

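View pics/top0.png

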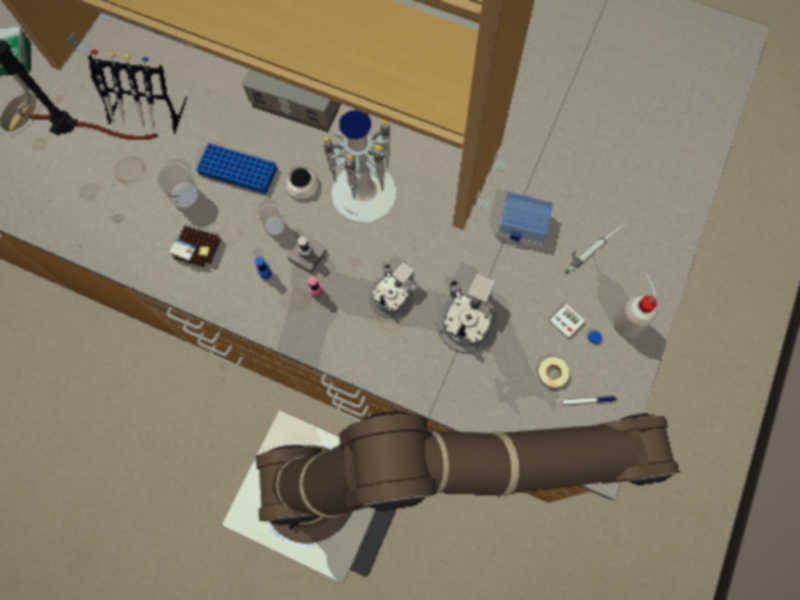

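Larger base is at about (467,320) in top and (475,305) in scene. The holder with the black and steel coupler is at (308,250) in top and (288,365) in scene. Enlarging both.

```bash
cat > h.py <<'E'
import numpy as np,cv2
from scipy.spatial.transform import Rotation as R
from cell import observe,eyes,env
def cams(): return {n:eyes.snapshot(n) for n in("scene","top")}
def ray(c,u,v):
    d=R.from_quat(c["attitude"]).apply(np.linalg.solve(c["intrinsics"],[u,v,1.])); return np.array(c["eye"]),d/np.linalg.norm(d)
def atz(c,u,v,z):
    e,d=ray(c,u,v); return e+d*(z-e[2])/d[2]
def proj(c,P):
    q=R.from_quat(c["attitude"]).inv().apply(np.atleast_2d(P)-c["eye"])@np.array(c["intrinsics"]).T; return q[:,:2]/q[:,2:]
def tri(a,b):
    A=np.zeros((3,3));B=np.zeros(3)
    for e,d in(a,b):
        M=np.eye(3)-np.outer(d,d);A+=M;B+=M@e
    return np.linalg.solve(A,B)
def panel(cs,items,fn,w=100,h=75,k=4):
    t=[]
    for n,x,y in items:
        im=cs[n]["img"][y:y+h,x:x+w,::-1]; im=cv2.resize(im,(400,300),interpolation=cv2.INTER_CUBIC)
        for i in range(0,w,10):
            cv2.line(im,(i*k,0),(i*k,5 if i%50 else 12),(0,0,255),1)
        for i in range(0,h,10): cv2.line(im,(0,i*k),(5,i*k),(0,0,255),1)
        t.append(im)
    cv2.imwrite(fn,np.vstack([np.hstack(t[:2]),np.hstack(t[2:])]) if len(t)>2 else np.hstack(t))
E
python3 - <<'E'
from h import *
cs=cams(); print(cs["top"]["eye"])
panel(cs,[("top",280,180),("scene",290,170),("top",165,140),("scene",155,220)],"pics/p1.png")
E
```

```text
[-1.11474492e+00 -2.64207632e+02  1.78324038e+03]
```

View pics/p1.png

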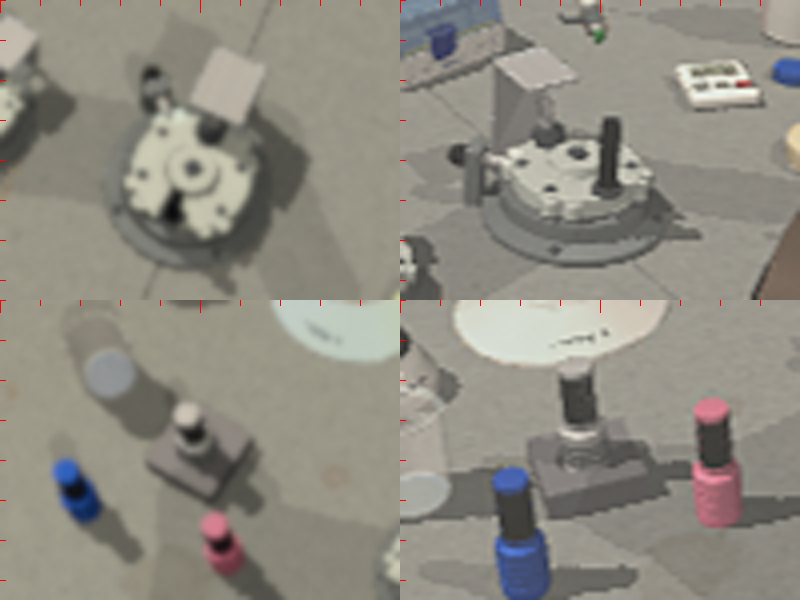

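```bash
python3 - <<'E'
from h import *
cs=cams(); T=cs["top"];S=cs["scene"]
t=lambda x,y,o:ray(T,o[0]+x/4-.4,o[1]+y/4-.4)
s=lambda x,y,o:ray(S,o[0]+x/4-.4,o[1]+y/4-.4)
a=(280,180);b=(290,170)
print("hub",tri(t(192,170,a),s(178,152,b)))
print("handle",tri(t(170,215,a),s(211,120,b)))
print("handle z116",atz(T,280+170/4-.4,180+215/4-.4,116),atz(S,290+211/4-.4,170+120/4-.4,116))
print("hub z55",atz(T,280+192/4-.4,180+170/4-.4,56),atz(S,290+178/4-.4,170+152/4-.4,56))
for p in[(221,47),(265,62),(241,123),(190,105)]: print("guardT",atz(T,280+p[0]/4-.4,180+p[1]/4-.4,108))
for p in[(95,63),(142,47),(177,76),(128,90)]: print("guardS",atz(S,290+p[0]/4-.4,170+p[1]/4-.4,108))
print("coupler",atz(T,165+188/4-.4,140+112/4-.4,103),atz(S,155+176/4-.4,220+68/4-.4,103))
for p in[(147,160),(212,200),(254,145),(190,107)]: print("holderT",atz(T,165+p[0]/4-.4,140+p[1]/4-.4,22))
for p in[(135,197),(130,147)]: print("holderS",atz(S,155+p[0]/4-.4,220+p[1]/4-.4,22))
E
```

```text
hub [ 539.37706747 -186.67761512   61.40549261]
handle [ 481.10686404 -182.4053243   120.14113348]
handle z116 [ 476.79826307 -187.33507975  116.        ] [ 494.13290721 -183.40321116  116.        ]
hub z55 [ 540.72536533 -186.75575818   56.        ] [ 547.08709412 -191.72315733   56.        ]
guardT [ 640.84737802 -169.67300908  108.        ]
guardT [ 643.30212277 -210.73952475  108.        ]
guardT [ 581.6770664 -212.2716482  108.       ]
guardT [ 579.19205325 -164.94812923  108.        ]
guardS [ 631.31458532 -161.91242578  108.        ]
guardS [ 635.76038621 -211.95622478  108.        ]
guardS [ 578.56327099 -209.04255023  108.        ]
guardS [ 578.6868969  -160.82300339  108.        ]
coupler [548.64432232 275.71880489 103.        ] [541.61241979 277.39657701 103.        ]
holderT [515.42387107 315.26791285  22.        ]
holderT [503.81123269 240.95866234  22.        ]
holderT [569.8142238  229.16525308  22.        ]
holderT [580.55701886 302.31409066  22.        ]
holderS [518.06759088 325.25258994  22.        ]
holderS [576.05945039 309.33808367  22.        ]
```

Axis is at about (541,-188), with the guard towards world +x, so the handle is at about (495,-187) and must swing to (541,-141). Moving above the handle and rolling to yaw π.

>>> {"op": "send_rows", "data": {"moves": [{"grip":1,"delta_pos":[0.125,0.218,0],"roll":0.98},{"grip":1,"delta_pos":[0.125,0.218,0],"roll":0.98},{"grip":1,"delta_pos":[0.125,0.218,0],"roll":0.98},{"grip":1,"delta_pos":[0.125,0.218,0],"roll":0.98},{"grip":1,"delta_pos":[0.125,0.218,0],"roll":0.98},{"grip":1,"delta_pos":[0.125,0.218,0],"roll":0.98},{"grip":1,"delta_pos":[0.125,0.218,0],"roll":0.98},{"grip":1,"delta_pos":[0.125,0.218,0],"roll":0.98},{"grip":1,"delta_pos":[0.125,0.218,0],"roll":0.98},{"grip":1,"delta_pos":[0.125,0.218,0],"roll":0.98}]}}

```text
t: 1.3
tool_pos: [345.6, -447.8, 231.3]
orientation: [0.809, 0.588, -0.0, 0.0]
contact_force: [-0.5, 0.8, -0.2]
grip_width: 85.3
gripper_force: 0.0
```

>>> {"op": "send_rows", "data": {"moves": [{"grip":1,"delta_pos":[0.125,0.218,0],"roll":0.98},{"grip":1,"delta_pos":[0.125,0.218,0],"roll":0.98},{"grip":1,"delta_pos":[0.125,0.218,0],"roll":0.98},{"grip":1,"delta_pos":[0.125,0.218,0],"roll":0.98},{"grip":1,"delta_pos":[0.125,0.218,0],"roll":0.98},{"grip":1,"delta_pos":[0.125,0.218,0],"roll":0.98},{"grip":1,"delta_pos":[0.125,0.218,0],"roll":0.98},{"grip":1,"delta_pos":[0.125,0.218,0],"roll":0.98},{"grip":1,"delta_pos":[0.125,0.218,0],"roll":0.98},{"grip":1,"delta_pos":[0.125,0.218,0],"roll":0.98}]}}

```text
t: 2.3
tool_pos: [408.1, -338.8, 231.3]
orientation: [0.523, 0.852, -0.0, -0.0]
contact_force: [0.5, 0.2, 0.3]
grip_width: 85.3
gripper_force: 0.0
```

>>> {"op": "send_rows", "data": {"moves": [{"grip":1,"delta_pos":[0.125,0.218,0],"roll":0.98},{"grip":1,"delta_pos":[0.125,0.218,0],"roll":0.98},{"grip":1,"delta_pos":[0.125,0.218,0],"roll":0.98},{"grip":1,"delta_pos":[0.125,0.218,0],"roll":0.98},{"grip":1,"delta_pos":[0.125,0.218,0],"roll":0.98},{"grip":1,"delta_pos":[0.125,0.218,0],"roll":0.98},{"grip":1,"delta_pos":[0.125,0.218,0],"roll":0.98},{"grip":1,"delta_pos":[0.125,0.218,0],"roll":0.98},{"grip":1,"delta_pos":[0.125,0.218,0],"roll":0.98},{"grip":1,"delta_pos":[0.125,0.218,0],"roll":0.98}]}}

```text
t: 3.3
tool_pos: [470.6, -229.9, 231.3]
orientation: [0.158, 0.987, -0.0, 0.0]
contact_force: [0.2, -0.6, -0.0]
grip_width: 85.3
gripper_force: 0.0
```

>>> {"op": "send_rows", "data": {"moves": [{"grip":1,"delta_pos":[0.125,0.218,0],"roll":0.98},{"grip":1,"delta_pos":[0.125,0.218,0],"roll":0.98},{"grip":1,"delta_pos":[0.125,0.218,0],"roll":0.98},{"grip":1,"delta_pos":[0.125,0.218,0],"roll":0.98},{"grip":1,"delta_pos":[0,0,0]},{"grip":1,"delta_pos":[0,0,0]}]}}

```text
validation failed for argument at $.mo...
```

```bash
python3 - <<'E'
from h import *
cs=cams(); print(observe()["joints"])
panel(cs,[("top",280,180),("scene",290,170),("top",230,155),("scene",290,120)],"pics/p2.png")
E
```

```text
[ 0.85613896  0.29956031 -0.60655407  1.80936153  0.18987132  1.09072367
  1.43698528]
```

View pics/p2.png

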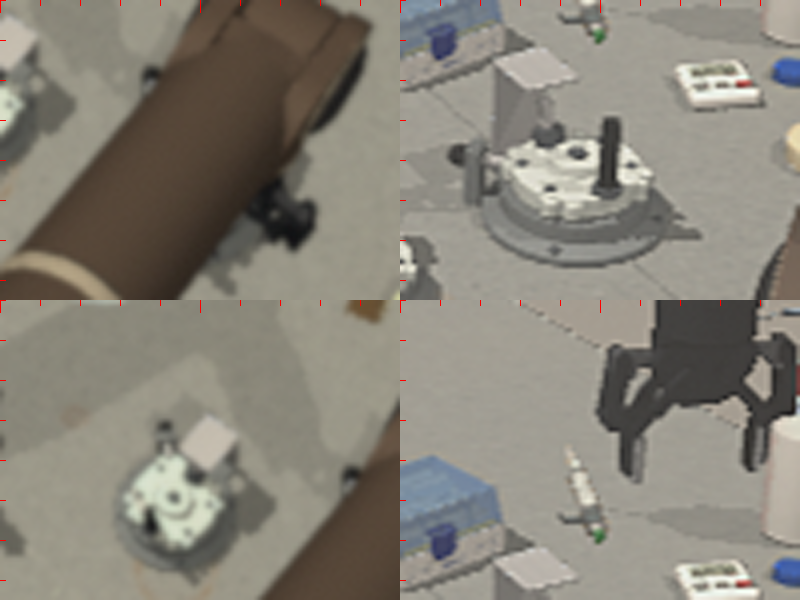

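Handle still at the scene pixel found before, (343,200) native. Rows need a roll entry. I'll finish the approach and descend.

>>> {"op": "send_rows", "data": {"moves": [{"grip":1,"delta_pos":[0.122,0.215,0],"roll":0.99},{"grip":1,"delta_pos":[0.122,0.215,0],"roll":0.99},{"grip":1,"delta_pos":[0.122,0.215,0],"roll":0.99},{"grip":1,"delta_pos":[0.122,0.215,0],"roll":0.99},{"grip":1,"delta_pos":[0,0,-0.6],"roll":0},{"grip":1,"delta_pos":[0,0,-0.6],"roll":0},{"grip":1,"delta_pos":[0,0,-0.6],"roll":0},{"grip":1,"delta_pos":[0,0,-0.6],"roll":0},{"grip":1,"delta_pos":[0,0,-0.6],"roll":0},{"grip":0.6,"delta_pos":[0,0,0],"roll":0}]}}

```text
t: 4.4
tool_pos: [491.9, -187.5, 77.9]
orientation: [0.003, 1.0, 0.001, -0.003]
contact_force: [-1.0, 0.7, -0.2]
grip_width: 73.4
gripper_force: 0.0
```

>>> {"op": "send_rows", "data": {"moves": [{"grip":0,"delta_pos":[0,0,0],"roll":0},{"grip":0,"delta_pos":[0,0,0],"roll":0},{"grip":0,"delta_pos":[0,0,0],"roll":0},{"grip":0,"delta_pos":[0,0,0],"roll":0},{"grip":0,"delta_pos":[0,0,0],"roll":0},{"grip":0,"delta_pos":[0,0,0],"roll":0}]}}

```text
t: 5.0
tool_pos: [495.6, -186.1, 82.9]
orientation: [0.001, 1.0, 0.0, 0.001]
contact_force: [-2.6, 5.2, 7.7]
grip_width: 14.6
gripper_force: 58.5
```

```bash
python3 - <<'E'
from h import *
o=observe();print(o)
cs=cams()
panel(cs,[("top",280,180),("scene",290,160)],"pics/p3.png")
E
```

```text
{'t': 5.0, 'joints': array([ 0.73469221,  0.50542834, -0.60173738,  1.94355797,  0.38813353,
        0.80711563,  1.48672644]), 'joint_velocities': array([-7.74032582e-04, -1.42708191e-03,  1.07548983e-06,  2.28825181e-03,
        1.14322127e-03, -9.97753264e-04, -1.44857274e-03]), 'effort': array([  1.83668174, -50.78033209,  -4.816719  , -22.11754203,
         1.32772218,  -0.62948428,   0.15022979]), 'tool_pos': array([ 495.56093473, -186.0687341 ,   82.86650961]), 'orientation': array([1.29349586e-03, 9.99998804e-01, 2.23372471e-04, 8.17678544e-04]), 'contact_force': array([-2.55026935,  5.23891515,  7.68805046]), 'torque': array([ 1.06352116,  0.46218852, -0.10572979]), 'gripper_force': 58.512566685676575, 'grip_width': 14.59369804821351}
```

View pics/p3.png

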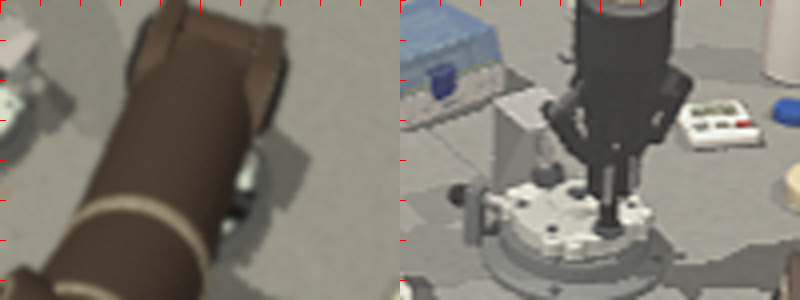

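Pads are firmly on the handle. Swinging it clockwise along the 46 mm arc, with the roll following.

>>> {"op": "send_rows", "data": {"moves": [{"grip":0,"delta_pos":[0.003,0.072,0],"roll":-0.98},{"grip":0,"delta_pos":[0.0085,0.0717,0],"roll":-0.98},{"grip":0,"delta_pos":[0.0141,0.0708,0],"roll":-0.98},{"grip":0,"delta_pos":[0.0196,0.0695,0],"roll":-0.98},{"grip":0,"delta_pos":[0.025,0.0677,0],"roll":-0.98},{"grip":0,"delta_pos":[0.0302,0.0656,0],"roll":-0.98},{"grip":0,"delta_pos":[0.0353,0.063,0],"roll":-0.98},{"grip":0,"delta_pos":[0.0401,0.06,0],"roll":-0.98},{"grip":0,"delta_pos":[0.0447,0.0567,0],"roll":-0.98},{"grip":0,"delta_pos":[0.049,0.053,0],"roll":-0.98}]}}

```text
t: 6.1
tool_pos: [509.2, -153.3, 82.9]
orientation: [0.384, 0.923, 0.001, 0.001]
contact_force: [-2.2, 3.7, 5.7]
grip_width: 14.9
gripper_force: 58.7
```

>>> {"op": "send_rows", "data": {"moves": [{"grip":0,"delta_pos":[0.053,0.049,0],"roll":-0.98},{"grip":0,"delta_pos":[0.0567,0.0447,0],"roll":-0.98},{"grip":0,"delta_pos":[0.06,0.0401,0],"roll":-0.98},{"grip":0,"delta_pos":[0.063,0.0353,0],"roll":-0.98},{"grip":0,"delta_pos":[0.0656,0.0302,0],"roll":-0.98},{"grip":0,"delta_pos":[0.0677,0.025,0],"roll":-0.98},{"grip":0,"delta_pos":[0.0695,0.0196,0],"roll":-0.98},{"grip":0,"delta_pos":[0.0708,0.0141,0],"roll":-0.98},{"grip":0,"delta_pos":[0.0717,0.0085,0],"roll":-0.98},{"grip":0,"delta_pos":[0.072,0.003,0],"roll":-0.98}]}}

```text
t: 7.1
tool_pos: [542.5, -139.3, 82.9]
orientation: [0.708, 0.707, 0.002, 0.001]
contact_force: [1.1, 4.3, 2.1]
grip_width: 14.5
gripper_force: 58.5
```

>>> {"op": "send_rows", "data": {"moves": [{"grip":0,"delta_pos":[0,0,0],"roll":0},{"grip":0,"delta_pos":[0,0,0],"roll":0}]}}

```text
t: 7.3
tool_pos: [543.5, -139.3, 82.9]
orientation: [0.707, 0.708, 0.002, 0.001]
contact_force: [4.7, 5.4, 1.3]
grip_width: 14.5
gripper_force: 58.8
```

>>> {"op": "send_rows", "data": {"moves": [{"grip":0,"delta_pos":[0.05,0,0],"roll":-0.3},{"grip":0,"delta_pos":[0,0,0],"roll":0},{"grip":0,"delta_pos":[0,0,0],"roll":0}]}}

```text
t: 7.6
tool_pos: [544.4, -139.3, 82.9]
orientation: [0.715, 0.699, 0.001, 0.0]
contact_force: [0.2, 6.4, 7.2]
grip_width: 13.9
gripper_force: 59.3
```

>>> {"op": "send_rows", "data": {"moves": [{"grip":1,"delta_pos":[0,0,0],"roll":0},{"grip":1,"delta_pos":[0,0,0],"roll":0},{"grip":1,"delta_pos":[0,0,0],"roll":0},{"grip":1,"delta_pos":[0,0,0],"roll":0},{"grip":1,"delta_pos":[0,0,0],"roll":0}]}}

```text
t: 8.1
tool_pos: [543.3, -141.6, 81.3]
orientation: [0.716, 0.698, -0.0, 0.0]
contact_force: [-0.8, 0.3, -0.1]
grip_width: 84.3
gripper_force: 0.0
```

>>> {"op": "send_rows", "data": {"moves": [{"grip":1,"delta_pos":[0,0,0.7],"roll":0},{"grip":1,"delta_pos":[0,0,0.9],"roll":0},{"grip":1,"delta_pos":[0,0.1,0.9],"roll":0},{"grip":1,"delta_pos":[0,0.9,0.5],"roll":0},{"grip":1,"delta_pos":[0,0.9,0],"roll":0},{"grip":1,"delta_pos":[0,0.9,0],"roll":0},{"grip":1,"delta_pos":[0,0.9,0],"roll":0},{"grip":1,"delta_pos":[0,0.9,0],"roll":0},{"grip":1,"delta_pos":[0,0.9,0],"roll":0}]}}

```text
t: 9.0
tool_pos: [543.1, 133.9, 230.7]
orientation: [0.716, 0.698, 0.0, 0.0]
contact_force: [1.3, -0.1, -0.1]
grip_width: 85.7
gripper_force: 0.0
```

```bash
python3 - <<'E'
from h import *
cs=cams();T=cs["top"];S=cs["scene"];print(observe()["tool_pos"],observe()["joints"])
panel(cs,[("top",280,180),("scene",290,160),("top",165,140),("scene",155,220)],"pics/p4.png")
for n,(x,y) in dict(pink=(215,220),blue=(66,168)).items(): print(n,atz(T,165+x/4,140+y/4,103))
for n,(x,y) in dict(pink=(310,107),blue=(112,176)).items(): print(n,atz(S,155+x/4,220+y/4,103))
E
```

```text
[542.04067864 140.28405573 230.81665832] [-0.04890499  0.32720093 -0.36514621  1.73950011  0.12519999  1.09669652
 -0.4681333 ]
pink [463.74962842 204.82597246 103.        ]
blue [454.63674884 350.01282405 103.        ]
pink [449.49827452 212.84875379 103.        ]
blue [442.81466465 355.92349226 103.        ]
```

View pics/p4.png

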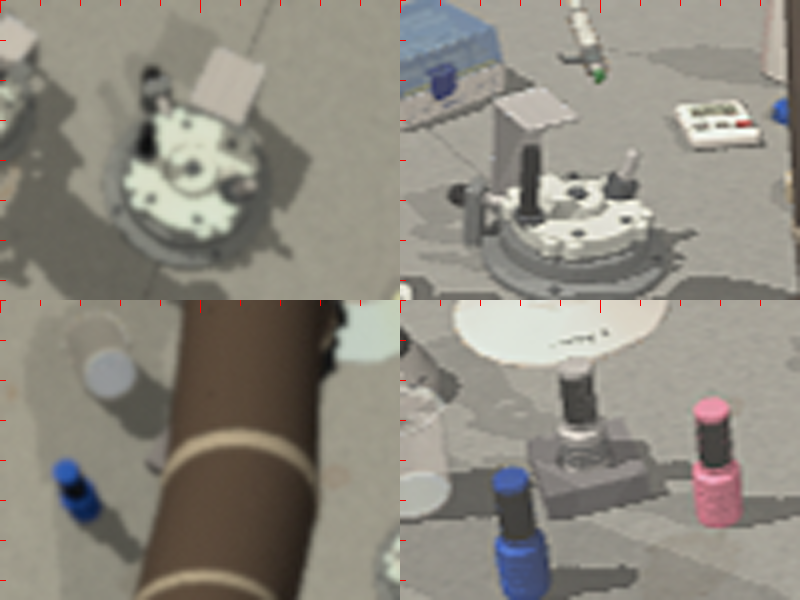

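Turret is at its second station: handle now at panel (531,148), nipple at (630,153) clear of the guard. Measuring the tip while moving over the coupler.

>>> {"op": "send_rows", "data": {"moves": [{"grip":1,"delta_pos":[0.02,0.7,0],"roll":0},{"grip":1,"delta_pos":[0.02,0.7,0],"roll":0},{"grip":1,"delta_pos":[0,0.7,0],"roll":0},{"grip":1,"delta_pos":[0,0.7,0],"roll":0},{"grip":1,"delta_pos":[0,0.04,0],"roll":0},{"grip":1,"delta_pos":[0,0,0],"roll":0},{"grip":1,"delta_pos":[0,0,0],"roll":0}]}}

```text
t: 9.8
tool_pos: [545.7, 272.8, 230.3]
orientation: [0.716, 0.698, -0.0, 0.0]
contact_force: [-0.6, -0.8, -0.5]
grip_width: 85.6
gripper_force: 0.0
```

```bash
python3 - <<'E'
from h import *
cs=cams();T=cs["top"];S=cs["scene"];print(observe()["tool_pos"],observe()["joints"])
g=lambda c,x,y,ox,oy,z:print(atz(c,ox+x/4-.4,oy+y/4-.4,z).round(1))
print("handle S,T");g(S,131,148,290,160,116);g(T,150,127,280,180,116)
print("tip S");g(S,230,153,290,160,87)
print("hub");g(S,178,192,290,160,56);g(T,192,168,280,180,56)
# silhouettes for expected tip given axis guesses
for a in[(541,-187),(543,-186)]: print(proj(T,[a[0],a[1]-55,87]),proj(S,[a[0],a[1]-55,87]))
panel(cs,[("top",280,180),("scene",290,160),("top",300,195),("scene",325,175)],"pics/p5.png")
def z(n,x,y): return cv2.resize(cs[n]["img"][y:y+50,x:x+66,::-1],(400,300),interpolation=cv2.INTER_CUBIC)
cv2.imwrite("pics/p5.png",np.hstack([z("top",300,195),z("scene",310,175)]))
E
```

```text
[545.8289626  272.6181918  230.56199778] [-0.2567098   0.41780528 -0.39101701  1.61479691  0.17166879  1.1432541
 -0.71519519]
handle S,T
[ 541.1 -139.   116. ]
[ 543.6 -141.1  116. ]
tip S
[ 535.8 -233.7   87. ]
hub
[ 547.1 -191.7   56. ]
[ 542.5 -186.    56. ]
[[342.85125357 225.48735141]] [[348.22198497 196.54846379]]
[[342.79528749 224.87905862]] [[347.61971197 196.36083189]]
```

View pics/p5.png

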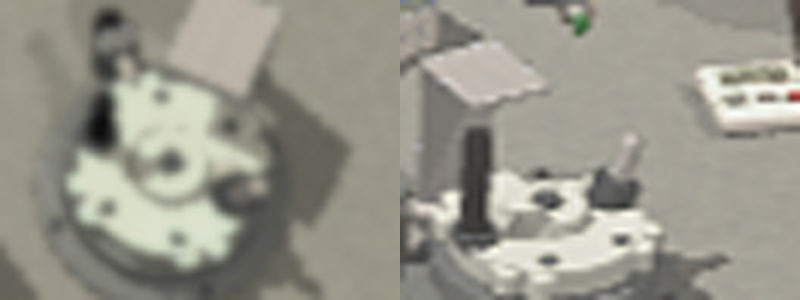

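Nipple tip is at about (541,-242.5,87), agreeing in both views. Descending on the coupler and gripping.

>>> {"op": "send_rows", "data": {"moves": [{"grip":1,"delta_pos":[0,0.08,-0.6],"roll":0},{"grip":1,"delta_pos":[0,0,-0.7],"roll":0},{"grip":1,"delta_pos":[0,0,-0.7],"roll":0},{"grip":1,"delta_pos":[0,0,-0.7],"roll":0},{"grip":1,"delta_pos":[0,0,-0.6],"roll":0},{"grip":1,"delta_pos":[0,0,0],"roll":0},{"grip":0.45,"delta_pos":[0,0,0],"roll":0},{"grip":0.45,"delta_pos":[0,0,0],"roll":0},{"grip":0.45,"delta_pos":[0,0,0],"roll":0}]}}

```text
t: 10.8
tool_pos: [546.5, 278.8, 67.7]
orientation: [0.716, 0.698, 0.002, 0.001]
contact_force: [-0.0, -0.4, 0.1]
grip_width: 43.9
gripper_force: 0.0
```

```bash
python3 - <<'E'
from h import *
cs=cams();print(observe())
def z(n,x,y): return cv2.resize(cs[n]["img"][y:y+50,x:x+66,::-1],(400,300),interpolation=cv2.INTER_CUBIC)
cv2.imwrite("pics/p6.png",np.hstack([z("top",180,150),z("scene",165,225)]))
E
```

```text
{'t': 10.9, 'joints': array([-0.29978119,  0.59582468, -0.34917445,  1.75894222,  0.26363695,
        0.83047039, -0.79650176]), 'joint_velocities': array([-3.54362405e-03,  5.84374677e-03,  1.32037825e-03,  4.94765867e-03,
       -2.75908821e-06, -1.55887178e-03, -4.05991005e-04]), 'effort': array([ 5.20702545e-02, -6.45617509e+01, -5.10844231e+00, -2.36906236e+01,
        1.22062356e-02, -2.73466816e-03,  4.15509407e-03]), 'tool_pos': array([546.09243063, 278.71822679,  67.1212579 ]), 'orientation': array([7.15679092e-01, 6.98428198e-01, 1.14901305e-03, 4.10559970e-04]), 'contact_force': array([ 0.60055803, -0.10722114,  0.28723968]), 'torque': array([ 0.01799604, -0.01323851,  0.02475268]), 'gripper_force': 0.0, 'grip_width': 38.41722795115368}
```

View pics/p6.png

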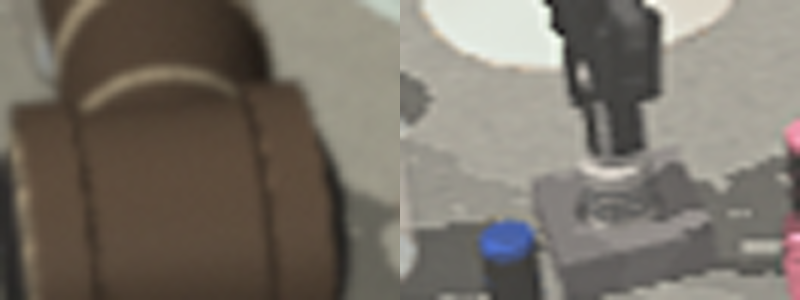

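Fingers straddle the coupler squarely. Gripping, lifting 4 mm, then tilting it in the pads against the pocket rim towards -y.

>>> {"op": "send_rows", "data": {"moves": [{"grip":0,"delta_pos":[0,0,0],"roll":0},{"grip":0,"delta_pos":[0,0,0],"roll":0},{"grip":0,"delta_pos":[0,0,0],"roll":0},{"grip":0,"delta_pos":[0,0,0],"roll":0},{"grip":0,"delta_pos":[0,0,0],"roll":0},{"grip":0,"delta_pos":[0,0,0.08],"roll":0},{"grip":0,"delta_pos":[0,0,0],"roll":0}]}}

```text
t: 11.6
tool_pos: [545.6, 278.4, 70.0]
orientation: [0.716, 0.698, 0.0, 0.0]
contact_force: [0.6, 0.6, -0.0]
grip_width: 22.1
gripper_force: 58.7
```

>>> {"op": "send_rows", "data": {"moves": [{"grip":0,"delta_pos":[0,-0.05,0],"roll":0},{"grip":0,"delta_pos":[0,-0.05,0],"roll":0},{"grip":0,"delta_pos":[0,0,0],"roll":0}]}}

```text
t: 11.9
tool_pos: [545.6, 276.1, 70.1]
orientation: [0.715, 0.699, 0.002, -0.001]
contact_force: [1.2, 6.5, -2.1]
grip_width: 21.8
gripper_force: 58.8
```

>>> {"op": "send_rows", "data": {"moves": [{"grip":0,"delta_pos":[0,-0.05,0],"roll":0},{"grip":0,"delta_pos":[0,-0.05,0],"roll":0},{"grip":0,"delta_pos":[0,0,0],"roll":0}]}}

```text
t: 12.2
tool_pos: [546.1, 270.8, 70.4]
orientation: [0.715, 0.699, 0.002, -0.001]
contact_force: [1.8, 6.0, 1.1]
grip_width: 21.7
gripper_force: 58.9
```

>>> {"op": "send_rows", "data": {"moves": [{"grip":0,"delta_pos":[0,-0.05,0],"roll":0},{"grip":0,"delta_pos":[0,-0.05,0],"roll":0},{"grip":0,"delta_pos":[0,-0.05,0],"roll":0},{"grip":0,"delta_pos":[0,-0.05,0],"roll":0},{"grip":0,"delta_pos":[0,-0.05,0],"roll":0},{"grip":0,"delta_pos":[0,-0.05,0],"roll":0},{"grip":0,"delta_pos":[0,-0.05,0],"roll":0},{"grip":0,"delta_pos":[0,-0.02,0],"roll":0},{"grip":0,"delta_pos":[0,0,0],"roll":0}]}}

```text
t: 13.1
tool_pos: [546.2, 252.6, 70.4]
orientation: [0.715, 0.699, 0.003, -0.001]
contact_force: [2.8, 6.1, 0.5]
grip_width: 21.9
gripper_force: 58.7
```

>>> {"op": "send_rows", "data": {"moves": [{"grip":0,"delta_pos":[0,0.06,0.2],"roll":0},{"grip":0,"delta_pos":[0,0,0.6],"roll":0},{"grip":0,"delta_pos":[0,0,0.8],"roll":0},{"grip":0,"delta_pos":[0,-0.3,0.7],"roll":0},{"grip":0,"delta_pos":[0,-0.9,0.3],"roll":0},{"grip":0,"delta_pos":[0,-0.9,0],"roll":0},{"grip":0,"delta_pos":[0,-0.9,0],"roll":0},{"grip":0,"delta_pos":[0,-0.9,0],"roll":0},{"grip":0,"delta_pos":[0,-0.9,0],"roll":0},{"grip":0,"delta_pos":[0,-0.9,0],"roll":0}]}}

```text
t: 14.1
tool_pos: [544.1, -34.2, 199.6]
orientation: [0.716, 0.698, -0.001, -0.0]
contact_force: [0.6, 1.0, -0.5]
grip_width: 22.0
gripper_force: 59.2
```

>>> {"op": "send_rows", "data": {"moves": [{"grip":0,"delta_pos":[-0.04,-0.8,0],"roll":0},{"grip":0,"delta_pos":[-0.04,-0.8,0],"roll":0},{"grip":0,"delta_pos":[0,-0.8,0],"roll":0},{"grip":0,"delta_pos":[0,-0.8,0],"roll":0},{"grip":0,"delta_pos":[0,-0.8,0],"roll":0},{"grip":0,"delta_pos":[0,-0.6,0],"roll":0},{"grip":0,"delta_pos":[0,-0.2,-0.2],"roll":0},{"grip":0,"delta_pos":[0,0,-0.6],"roll":0},{"grip":0,"delta_pos":[0,0,-0.15],"roll":0},{"grip":0,"delta_pos":[0,0,0],"roll":0}]}}

```text
t: 15.1
tool_pos: [540.1, -270.6, 150.4]
orientation: [0.715, 0.699, -0.001, -0.002]
contact_force: [-1.1, -0.1, -0.3]
grip_width: 21.6
gripper_force: 59.2
```

>>> {"op": "send_rows", "data": {"moves": [{"grip":0,"delta_pos":[0,0,0],"roll":0},{"grip":0,"delta_pos":[0,0,0],"roll":0}]}}

```text
t: 15.3
tool_pos: [542.1, -271.7, 153.3]
orientation: [0.715, 0.699, 0.0, 0.001]
contact_force: [0.6, 0.6, -1.6]
grip_width: 21.9
gripper_force: 59.2
```

```bash
python3 - <<'E'
from h import *
cs=cams();o=observe();print(o["tool_pos"],o["orientation"],o["contact_force"],o["joints"])
def z(n,x,y): return cv2.resize(cs[n]["img"][y:y+50,x:x+66,::-1],(400,300),interpolation=cv2.INTER_CUBIC)
cv2.imwrite("pics/p7.png",np.hstack([z("top",310,190),z("scene",320,160)]))
G=o["tool_pos"]+[0,0,19]; a=np.array([-.01,-.343,.939])
P=np.array([G-77*a,G-33*a,[541,-242.5,87],[541,-242.5,87]-26*a])
for n,ox,oy in(("top",310,190),("scene",320,160)): print(n,((proj(cs[n],P)-[ox,oy]+.5)*6.03).round(0).tolist())
E
```

```text
[ 541.93983845 -271.95736971  153.19923317] [7.15406056e-01 6.98708435e-01 3.03931823e-04 7.77897057e-04] [-0.09507734 -0.48228787 -0.41340006] [ 0.54047176  0.46434093 -0.21048132  1.71883337  0.11392688  0.96866056
  0.26354482]
top [[210.0, 210.0], [243.0, 200.0], [202.0, 217.0], [184.0, 223.0]]
scene [[178.0, 200.0], [206.0, 127.0], [174.0, 223.0], [158.0, 265.0]]
```

View pics/p7.png

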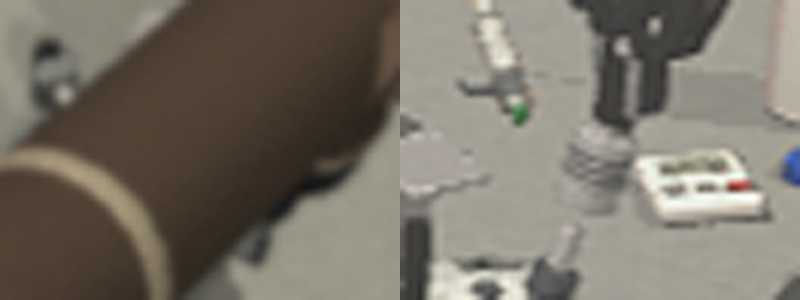

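Scene view: tilted sleeve from (605,140) to (588,200), nipple tip at (573,230) just below the mouth. I'll measure the sleeve edges numerically.

```bash
python3 - <<'E'
from h import *
S=eyes.snapshot("scene");g=S["img"].astype(int)
print("cols",345,"..",361)
for r in range(176,212): print(r,*["%3d"%v for v in g[r,338:364].mean(1)])
def cyl(O,a,r,l0,l1,n=72):
    u=np.cross(a,[1,0,0]);u/=np.linalg.norm(u);v=np.cross(a,u);t=np.linspace(0,2*np.pi,n)
    c=np.outer(np.cos(t),u)+np.outer(np.sin(t),v)
    return np.vstack([O+a*l+r*c for l in(l0,l1)])
G=observe()["tool_pos"]+[0,0,19]
for th in(.2,.27,.35,.42):
    a=np.array([-.03*np.sin(th),-np.sin(th),np.cos(th)]);M=G-77*a
    h=cv2.convexHull(proj(S,cyl(M,a,17,0,42)).astype(np.float32))
    im=np.zeros((4200,5600),np.uint8);cv2.fillPoly(im,[np.round(h*10+5).astype(int)],1)
    print(th,[(r,)+tuple((np.flatnonzero(im[r*10+5])[[0,-1]]/10-.5).round(1)) for r in(184,188,192)], "bottom",h[:,0,1].max().round(1))
E
```

```text
cols 345 .. 361
176 190 185 137 125 151 159 158 157 155 156 157 157 161 151 107  58  65  64  66 112 131  88  62  64  60  62
177 152 143 116 115 146 157 156 156 155 156 155 156 161 154 111  58  65  63  67 114 130  85  62  60  54  85
178  93  97  86 122 161 158 157 157 157 157 157 158 161 136  72  60  64  63  67 115 129  82  52  63  77 112
179 131  79  74 122 162 157 156 155 156 156 158 159 162 146  93  55  62  61  59  88 116 105 102 128 145 156
180 133  74 119 157 160 158 158 157 156 157 159 156 151 154 135  82  64  55  55  56  73 127 162 160 159 158
181 156 153 158 161 158 159 159 157 156 157 154 165 175 170 165 152 134  97  76  68 117 161 163 160 159 157
182 159 161 159 158 157 158 157 156 157 159 150 145 175 181 171 175 145 120 110 103 137 165 159 158 161 159
183 158 159 157 157 156 157 156 155 158 150 131 140 161 173 184 177 170 166 142 112 120 150 160 159 157 157
184 157 157 158 157 156 156 159 159 160 152 125 138 162 162 160 153 155 168 168 159 144 143 158 156 155 155
185 156 157 156 156 156 156 156 159 162 148 123 115 128 153 159 154 148 142 136 127 129 144 149 147 148 151
186 
[... 2718 characters left out ...]
4 228 223 223 224 225 226 214 180 158 151 154 155 157 154 154 157 158 157 157 158 157
0.2 [(184, np.float64(348.7), np.float64(359.5)), (188, np.float64(347.7), np.float64(358.4)), (192, np.float64(346.8), np.float64(357.4))] bottom 195.1
0.27 [(184, np.float64(347.9), np.float64(358.8)), (188, np.float64(346.7), np.float64(357.5)), (192, np.float64(345.7), np.float64(356.2))] bottom 195.1
0.35 [(184, np.float64(346.9), np.float64(358.1)), (188, np.float64(345.4), np.float64(356.5)), (192, np.float64(344.8), np.float64(355.0))] bottom 195.0
0.42 [(184, np.float64(346.0), np.float64(357.4)), (188, np.float64(344.2), np.float64(355.6)), (192, np.float64(344.2), np.float64(353.8))] bottom 194.9
```

```bash
python3 - <<'E'
from h import *
cs=cams();S=cs["scene"];T=cs["top"];p=np.array([541,-242.5,87])
u=proj(S,p)[0];print(u, proj(S,p+[5,0,0])[0]-u,proj(S,p+[0,5,0])[0]-u,proj(S,p+[0,0,5])[0]-u)
for d in[(-1.5,1.2),(-.9,1.2),(-1.5,.5)]: print(d,(atz(S,*(u+d),87)-p).round(1))
print(atz(T,342.3,225.3,87))
# nipple tip disc projected: extents
t=np.linspace(0,6.28,40);q=p+4*np.c_[np.cos(t),np.sin(t)*.94,np.sin(t)*.34];print(proj(S,q).min(0),proj(S,q).max(0))
E
```

```text
[348.34559235 196.51132065] [-0.88664847 -0.65336649] [-1.23755361  0.37187602] [ 0.09878001 -1.31087645]
(-1.5, 1.2) [-4.  9.  0.]
(-0.9, 1.2) [-5.   7.2  0. ]
(-1.5, 0.5) [-0.3  6.2  0. ]
[ 540.86125786 -239.97069824   87.        ]
[347.19872769 195.98272845] [349.49455192 197.04070111]
```

>>> {"op": "send_rows", "data": {"moves": [{"grip":0,"delta_pos":[-0.02,0.08,0],"roll":0},{"grip":0,"delta_pos":[0,0.034,-0.094],"roll":0},{"grip":0,"delta_pos":[0,0.034,-0.094],"roll":0},{"grip":0,"delta_pos":[0,0.034,-0.094],"roll":0},{"grip":0,"delta_pos":[0,0,0],"roll":0},{"grip":0,"delta_pos":[0,0,0],"roll":0}]}}

```text
t: 16.15
tool_pos: [540.2, -263.0, 137.7]
orientation: [0.716, 0.699, -0.0, -0.0]
contact_force: [0.6, -0.1, -1.2]
grip_width: 22.3
gripper_force: 59.2
```

>>> {"op": "send_rows", "data": {"moves": [{"grip":0,"delta_pos":[0,0.02,-0.056],"roll":0},{"grip":0,"delta_pos":[0,0,0],"roll":0},{"grip":0,"delta_pos":[0,0,0],"roll":0}]}}

```text
t: 16.45
tool_pos: [540.3, -262.1, 135.1]
orientation: [0.716, 0.698, -0.0, -0.0]
contact_force: [-0.2, -0.6, -0.3]
grip_width: 22.0
gripper_force: 59.2
```

>>> {"op": "send_rows", "data": {"moves": [{"grip":0,"delta_pos":[0,0.02,-0.056],"roll":0},{"grip":0,"delta_pos":[0,0,0],"roll":0},{"grip":0,"delta_pos":[0,0,0],"roll":0}]}}

```text
t: 16.75
tool_pos: [540.3, -260.9, 132.3]
orientation: [0.716, 0.699, -0.0, -0.0]
contact_force: [0.4, -0.1, -1.0]
grip_width: 22.2
gripper_force: 59.2
```

>>> {"op": "send_rows", "data": {"moves": [{"grip":0,"delta_pos":[0,0.02,-0.056],"roll":0},{"grip":0,"delta_pos":[0,0,0],"roll":0},{"grip":0,"delta_pos":[0,0,0],"roll":0}]}}

```text
t: 17.05
tool_pos: [540.7, -260.6, 130.4]
orientation: [0.716, 0.698, 0.0, 0.001]
contact_force: [-1.2, -0.2, 5.3]
grip_width: 22.0
gripper_force: 59.9
```

Seat contact came at the expected depth. Pressing along the axis.

>>> {"op": "send_rows", "data": {"moves": [{"grip":0,"delta_pos":[0,0.0137,-0.0376],"roll":0},{"grip":0,"delta_pos":[0,0,0],"roll":0},{"grip":0,"delta_pos":[0,0,0],"roll":0}]}}

```text
t: 17.35
tool_pos: [540.8, -259.9, 128.5]
orientation: [0.716, 0.698, 0.0, 0.001]
contact_force: [-0.4, -1.1, 5.1]
grip_width: 21.9
gripper_force: 60.1
```

>>> {"op": "send_rows", "data": {"moves": [{"grip":0,"delta_pos":[0,0.0137,-0.0376],"roll":0},{"grip":0,"delta_pos":[0,0,0],"roll":0},{"grip":0,"delta_pos":[0,0,0],"roll":0}]}}

```text
t: 17.65
tool_pos: [540.8, -259.0, 126.3]
orientation: [0.716, 0.698, 0.0, 0.001]
contact_force: [0.4, -1.6, 4.4]
grip_width: 21.9
gripper_force: 59.9
```

>>> {"op": "send_rows", "data": {"moves": [{"grip":0,"delta_pos":[0,0.0137,-0.0376],"roll":0},{"grip":0,"delta_pos":[0,0,0],"roll":0},{"grip":0,"delta_pos":[0,0,0],"roll":0}]}}

```text
t: 17.95
tool_pos: [540.7, -258.4, 124.4]
orientation: [0.716, 0.698, 0.0, 0.001]
contact_force: [-0.3, -0.3, 4.8]
grip_width: 22.3
gripper_force: 60.0
```

Force stays flat near 5 N, lower than a press should give, so I'm checking before pushing on.

```bash
python3 - <<'E'
from h import *
S=eyes.snapshot("scene");o=observe();print(o["tool_pos"],o["contact_force"],o["torque"])
im=S["img"][172:217,328:373,::-1]; im=cv2.resize(im,(600,600),interpolation=cv2.INTER_CUBIC)
G=o["tool_pos"]+[0,0,19]
a=np.array([-.01,-.343,.939]);P=np.array([G,G-33*a,G-77*a,[541,-242,87],[541,-242,87]-26*a])
q=((proj(S,P)-[328,172]+.5)*600/45).astype(int)
for p,c in zip(q,[(0,0,255)]*3+[(0,255,0)]*2): cv2.circle(im,tuple(int(v) for v in p),3,c,-1)
cv2.imwrite("pics/p8.png",im)
E
```

```text
[ 540.7437557  -258.34685593  124.4199425 ] [-0.10322335 -1.52109576  5.90537938] [-0.22136697  0.07241077  0.01615971]
```

View pics/p8.png

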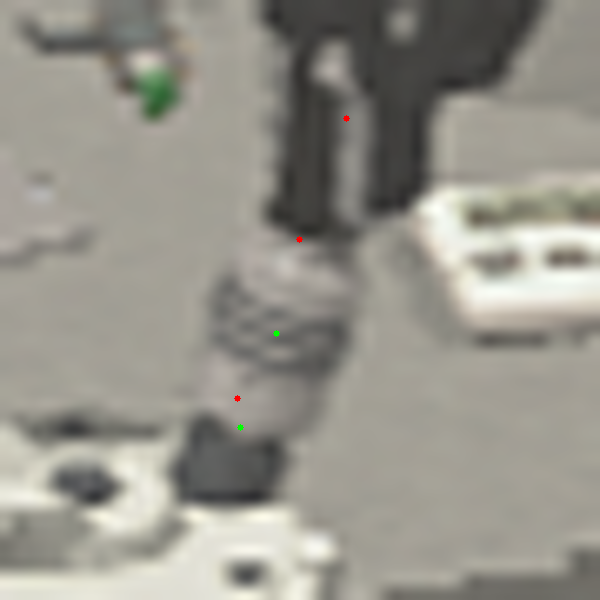

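The view shows the coupler over the nipple: sleeve edges at (222–352, 280), (210–348, 330), (200–325, 380), bottom at about y=437, boss directly below. Comparing with models.

```bash
python3 - <<'E'
from h import *
S=eyes.snapshot("scene");o=observe();print(o["tool_pos"],o["contact_force"])
def cyl(O,a,r,l0,l1,n=72):
    u=np.cross(a,[1,0,0]);u/=np.linalg.norm(u);v=np.cross(a,u);t=np.linspace(0,2*np.pi,n)
    c=np.outer(np.cos(t),u)+np.outer(np.sin(t),v)
    return np.vstack([O+a*l+r*c for l in(l0,l1)])
def show(n,O,a,r,l0,l1,ys):
    h=(cv2.convexHull(proj(S,cyl(O,a,r,l0,l1)).astype(np.float32))[:,0]-[328,172]+.5)*600/45
    im=np.zeros((700,700),np.uint8);cv2.fillPoly(im,[np.round(h).astype(int)],1)
    print(n,[(y,*np.flatnonzero(im[y])[[0,-1]]) if im[y].any() else None for y in ys],"top",h[:,1].min().round(),"bottom",h[:,1].max().round())
G=o["tool_pos"]+[0,0,19]
A=lambda th:np.array([-.03*np.sin(th),-np.sin(th),np.cos(th)])
for th in(.2,.28,.35,.42,.5): show(th,G-77*A(th),A(th),17,0,42,(280,330,380))
a=A(.35);tip=np.array([541,-242,87])
show("boss",tip-26*a,a,14,-12,0,(440,460,480))
show("pressed-home sleeve",tip-20*a,a,17,0,42,(280,330,380))
show("unpressed sleeve",tip-12*a,a,17,0,42,(280,330,380))
E
```

```text
[ 540.75343725 -258.38960155  124.42943887] [-0.42862569 -1.11662112  5.7715443 ]
0.2 [(280, np.int64(234), np.int64(377)), (330, np.int64(221), np.int64(364)), (380, np.int64(209), np.int64(350))] top 218.0 bottom 430.0
0.28 [(280, np.int64(221), np.int64(367)), (330, np.int64(205), np.int64(350)), (380, np.int64(189), np.int64(333))] top 218.0 bottom 430.0
0.35 [(280, np.int64(210), np.int64(358)), (330, np.int64(191), np.int64(339)), (380, np.int64(174), np.int64(319))] top 217.0 bottom 430.0
0.42 [(280, np.int64(198), np.int64(350)), (330, np.int64(176), np.int64(327)), (380, np.int64(163), np.int64(304))] top 214.0 bottom 428.0
0.5 [(280, np.int64(184), np.int64(340)), (330, np.int64(158), np.int64(314)), (380, np.int64(158), np.int64(288))] top 210.0 bottom 426.0
boss [(440, np.int64(174), np.int64(291)), (460, np.int64(174), np.int64(288)), (480, np.int64(203), np.int64(280))] top 402.0 bottom 496.0
pressed-home sleeve [(280, np.int64(223), np.int64(371)), (330, np.int64(204), np.int64(352)), (380, np.int64(184), np.int64(332))] top 224.0 bottom 437.0
unpressed sleeve [(280, np.int64(223), np.int64(372)), (330, np.int64(204), np.int64(352)), (380, np.int64(219), np.int64(332))] top 195.0 bottom 408.0
```

The sleeve matches the nearly pressed-home model, so the nipple is going in. Continuing to the hard stop.

>>> {"op": "send_rows", "data": {"moves": [{"grip":0,"delta_pos":[0,0.0137,-0.0376],"roll":0},{"grip":0,"delta_pos":[0,0,0],"roll":0},{"grip":0,"delta_pos":[0,0,0],"roll":0}]}}

```text
t: 18.35
tool_pos: [541.1, -258.2, 123.5]
orientation: [0.716, 0.698, 0.0, 0.001]
contact_force: [-1.8, -1.4, 11.0]
grip_width: 21.8
gripper_force: 60.8
```

>>> {"op": "send_rows", "data": {"moves": [{"grip":0,"delta_pos":[0,0.0137,-0.0376],"roll":0},{"grip":0,"delta_pos":[0,0,0],"roll":0},{"grip":0,"delta_pos":[0,0,0],"roll":0}]}}

```text
t: 18.65
tool_pos: [541.5, -258.4, 123.2]
orientation: [0.716, 0.698, 0.0, 0.002]
contact_force: [-4.0, -2.0, 21.0]
grip_width: 21.9
gripper_force: 61.9
```

Hard stop reached: force rises steeply after about 8 mm of travel. Easing the preload slightly and holding.

>>> {"op": "send_rows", "data": {"moves": [{"grip":0,"delta_pos":[-0.01,-0.007,0.018],"roll":0},{"grip":0,"delta_pos":[0,0,0],"roll":0},{"grip":0,"delta_pos":[0,0,0],"roll":0},{"grip":0,"delta_pos":[0,0,0],"roll":0}]}}

```text
t: 19.05
tool_pos: [541.0, -258.3, 123.3]
orientation: [0.716, 0.698, 0.0, 0.002]
contact_force: [-2.2, -2.4, 15.4]
grip_width: 22.2
gripper_force: 60.7
```

```bash
python3 -c "
from cell import env
print(env.finish_job())"
```

```text
the job is handed in; nothing more can be done
None
```

I turned the turret a quarter turn clockwise into its second station, fitted the coupler over the tilted nipple and pressed it about 8 mm to what reads as the hard stop, then handed in at 19 s, still gripping and holding it down with about 15 N. By my estimate the coupler leans 0.03–0.05 rad short of the nipple's tilt, and I did not picture the final pose or check the bystanders again.

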